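# Find and release the latched vacuum key

### The job

One of the four identical push keys on the vacuum key station has been left latched down, which hardly shows. Feel for it by tapping the keys lightly with the closed fingertips: the free keys give softly, the latched one is firm. Then press the latched key firmly right down and let it spring up released; never press a free key home, leave all keys fully up, and do not shift, tip or pick up the things standing around the station.

Things in the scene. Friction and masses are not known exactly. Their poses are not given: they have to be found in the camera images.
- station: vacuum key station: plain aluminium box 84 (x) x 250 (y) x 40 mm high, fixed to the bench, with four round black keys in a row along its y and four brass hose fittings on its far (+x) side. Origin: centre of its underside; the x axis points away from the robot at yaw 0, y along the row.
- place_1 (a point): centre of the top face of the key in place 1 of the row (1 is at the +y end, the robot's left, 4 at the -y end) when that key is fully up: 58 mm above the bench (single keys sit up to 0.8 mm higher or lower). It belongs to the station and does not move with the key. Keys are 23 mm in diameter, 54 mm apart centre to centre, and stand 18 mm above the box top (15 mm above the steel ring round each); z is up.
- place_2 (a point): centre of the top face of the key in place 2 of the row (1 is at the +y end, the robot's left, 4 at the -y end) when that key is fully up: 58 mm above the bench (single keys sit up to 0.8 mm higher or lower). It belongs to the station and does not move with the key. Keys are 23 mm in diameter, 54 mm apart centre to centre, and stand 18 mm above the box top (15 mm above the steel ring round each); z is up.
- place_3 (a point): centre of the top face of the key in place 3 of the row (1 is at the +y end, the robot's left, 4 at the -y end) when that key is fully up: 58 mm above the bench (single keys sit up to 0.8 mm higher or lower). It belongs to the station and does not move with the key. Keys are 23 mm in diameter, 54 mm apart centre to centre, and stand 18 mm above the box top (15 mm above the steel ring round each); z is up.
- place_4 (a point): centre of the top face of the key in place 4 of the row (1 is at the +y end, the robot's left, 4 at the -y end) when that key is fully up: 58 mm above the bench (single keys sit up to 0.8 mm higher or lower). It belongs to the station and does not move with the key. Keys are 23 mm in diameter, 54 mm apart centre to centre, and stand 18 mm above the box top (15 mm above the steel ring round each); z is up.
- held_key (a joint): travel of the latched key (m, down is positive): 0.0025 latched (2.5 mm lower than a free key), 0 fully up. Its place in the row is not told and varies. Latched it is firm: it gives under 1 mm below 5 N, then takes 7 to 18 N; at 0.007 to 0.009 the catch is thrown, so pressed to 0.011 or to the end stop at 0.013 it springs up to 0 when let go. Pressed less deep it stays latched.
- free_key_a (a joint): travel of one of the three keys that are not latched (m, down is positive): 0 fully up, 0.013 at the end stop; past 0.010 it counts as pressed home and would latch. Which place this key has in the row is not told. Soft spring: 0.8 N at 0, 3.3 N at 0.006, 5 N at 0.010; it springs back up when let go.
- free_key_b (a joint): travel of one of the three keys that are not latched (m, down is positive): 0 fully up, 0.013 at the end stop; past 0.010 it counts as pressed home and would latch. Which place this key has in the row is not told. Soft spring: 0.8 N at 0, 3.3 N at 0.006, 5 N at 0.010; it springs back up when let go.
- free_key_c (a joint): travel of one of the three keys that are not latched (m, down is positive): 0 fully up, 0.013 at the end stop; past 0.010 it counts as pressed home and would latch. Which place this key has in the row is not told. Soft spring: 0.8 N at 0, 3.3 N at 0.006, 5 N at 0.010; it springs back up when let go.
- loupe: black inspection loupe, 37 mm diameter, 38 mm high, standing loose in front of the station; origin: centre of its underside. Bystander.
- nut_jar: white jar with a screw lid, 44 mm diameter, 61 mm high, standing loose at the +y (left) end of the station; origin: centre of its underside. Bystander.
- threadlock_bottle: small red bottle with a blue nozzle, 29 mm diameter, 96 mm high, standing loose at the -y (right) end of the station; origin: centre of its underside. Bystander.

How it is judged:
By the outcome, as a careful person would: the job done as asked, in the order asked, and still so for the second after the job is handed in, with the robot touching nothing.
It also fails if it takes over 54 s, if anything falls off the work surface, if the arm or the gripper's body presses on something with over 40 N, if the wrist force passes 120 N, or if a joint passes its speed limit or range.

### The arm

A 6-joint arm with a two-finger parallel gripper is mounted at the origin on a cart in front of the work surface, level with it; the furniture and walls round the work are solid. World frame = base frame: x ahead of the robot, y to its left, z up, the work surface at z = 0. Lengths are in m, angles in rad, forces in N, time in s.
With the tool pointing down it reaches from about 0.35 to 0.975 m from the base axis. Payload 7.1 kg.
Tool frame: the origin (TCP) lies midway between the tips of the shut fingers; the grasp point (between the pads) lies 19 mm behind it; z points along the fingers, y is the line along which they close (so a half turn about z gives the same grasp; the last joint's range is limited). The gripper opens to 88 mm and grips with 3 to 60 N. Pads are 20 mm wide; open, the fingers measure 115 mm over their backs; the gripper's body (75 mm by 178 mm) begins 61 mm behind the grasp point.
Start: joints at [-1.243, 0.423, 1.63, -0, 1.089, -0.019], TCP at [0.212, -0.588, 0.223] pointing down, gripper open.
Joint ranges: [-3, 3], [-0.9, 2.11], [0.09, 2.58], [-1.31, 4.45], [0.11, 2.69], [-2.54, 2.54]. Speed limits (rad/s): [2.39, 2.39, 3.01, 3.14, 3.14, 3.14].

### API

Orientations are given as a unit quaternion [w, x, y, z].
In Python, from station import move_pose, movel, movej, command_gripper, wait, inverse_kinematics, read_camera, camera_info, MotionError, job_done, get_time, get_joint_pos, get_qvel, get_effort, get_tcp_pos, get_ee_rot, get_ft_force, get_ft_torque, get_grip_width, get_finger_force gives the robot as it stands. Calls block until the motion is done:
- move_pose(position, orientation): joint-space move of the TCP to a pose.
- movel(position, frame=None, v=0.15, until_force=None): straight line of the TCP; frame=None keeps the orientation; v is the mean speed in m/s. With until_force (N) it stops when the force on the tool has changed by that much, and returns True; else False.
- movej(angles): joint-space move.
- command_gripper(opening): opening from 0.0 (shut) to 1.0 (fully open); the grip force is fixed at half the most; returns when the fingers have stopped.
- wait(seconds).
- inverse_kinematics(position, orientation): joint angles nearest the present ones, or None.
- read_camera(name): name is "scene" or "side" or "wrist"; returns the picture (480x640x3 uint8, red, green, blue); there is no depth.
- camera_info(name): a dict with "intrinsics" (3x3 intrinsics, pixels), "T" (4x4, takes a point from camera to world coordinates); the wrist camera has in their place "tool_from_camera" (4x4, takes a point from camera to tool coordinates, whose origin is the TCP and whose axes are the flange's). Camera axes: x right, y up, looking along -z (the intrinsics and any distortion apply to the point x, -y, -z); pixel columns grow to the right and rows downward; lengths in m; the calibration is good to about 2 mm. The wrist camera is an equidistant fisheye: a pixel r from the principal point sees the ray r / f radians off the axis. A picture is of the moment at which its call begins: read the wrist's pose just before it. camera_info takes no time and is no camera call.
A pose or a line that the arm cannot do raises MotionError and nothing moves.
- job_done(): hands the job in; it is judged then, once.
Readings, each from a call of its own:
- get_time(): time.
- get_joint_pos(): joint angles.
- get_qvel(): joint speeds.
- get_effort(): joint torques, N m.
- get_tcp_pos(): TCP position.
- get_ee_rot(): TCP orientation.
- get_ft_force(): force on the tool from outside, world axes, zero at the start.
- get_ft_torque(): the same for the moment, N m.
- get_grip_width(): opening from 0.0 (shut) to 1.0 (fully open).
- get_finger_force(): force on a finger pad.
Only numpy, scipy, OpenCV 4.12 (cv2) and the standard library are available. Lean on these libraries where they do the work, as an engineer would, in place of code of your own. Each camera call takes 0.05 s, during which the arm holds its last target. There are 200 camera calls.

## Working session

There is one attempt and no reset: what is moved stays moved. The work goes in short steps, each a Python script; the robot and the scene stay as the last script left them, time stands still between calls to the robot, and variables do not carry over. Pictures are saved under pics/ and viewed, at most 10 in all, crops included, and the job is handed in when it is done.

```bash
mkdir -p pics
python3 - <<'E'
from station import *
import cv2,numpy as np
print(get_time(),get_tcp_pos(),get_ee_rot())
for n in("scene","side"):
    cv2.imwrite(f"pics/{n}0.png",read_camera(n)[:,:,::-1]); i=camera_info(n); print(n,np.round(i["intrinsics"],1).tolist(),np.round(i["T"],4).tolist(),[k for k in i])
E
```

```text
0.0 [ 0.21227824 -0.58726243  0.2219193 ] [-7.52603877e-04  9.85005425e-01  1.72521691e-01 -1.15750962e-04]
scene [[538.6, 0.0, 322.4], [0.0, 538.6, 245.8], [0.0, 0.0, 1.0]] [[-0.5402, 0.6, -0.5901, 0.0332], [-0.8415, -0.389, 0.3749, 0.3963], [-0.0046, 0.6991, 0.715, 0.7153], [0.0, 0.0, 0.0, 1.0]] ['intrinsics', 'T']
side [[434.9, 0.0, 314.6], [0.0, 434.9, 243.9], [0.0, 0.0, 1.0]] [[0.9568, 0.1795, -0.2287, 0.3779], [-0.2907, 0.5792, -0.7616, -0.6101], [-0.0042, 0.7952, 0.6064, 0.5954], [0.0, 0.0, 0.0, 1.0]] ['intrinsics', 'T']
```

View pics/scene0.png

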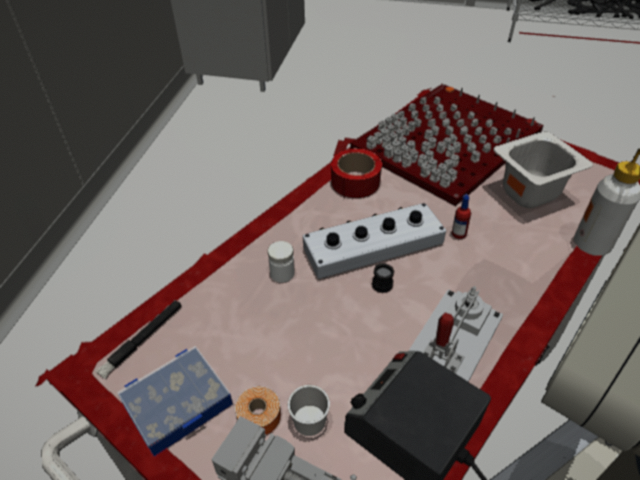

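View pics/side0.png

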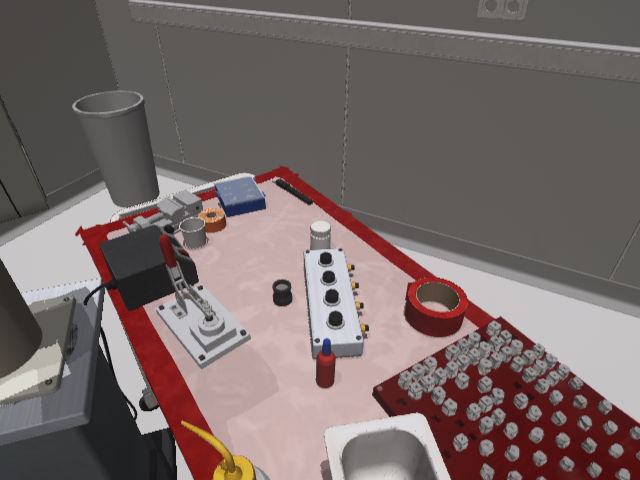

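The scene view shows the keys at about (333,240), (361,232), (389,224) and (415,217), with the white jar at the near end and the red bottle at the far end. In the side view they are at about (326,259), (329,277), (332,296) and (336,319).

```bash
cat > loc.py <<'E'
from station import *
import cv2,numpy as np
G={"scene":[(333,240),(361,232),(389,224),(415,217)],"side":[(326,259),(329,277),(332,296),(336,319)]}
def rays(n):
    im=cv2.imread(f"pics/{n}0.png"); m=(im.max(2)<70).astype(np.uint8)
    k,_,st,c=cv2.connectedComponentsWithStats(m)
    i=camera_info(n);K=i["intrinsics"];T=np.array(i["T"]);out=[]
    for g in G[n]:
        ok=[j for j in range(1,k) if 30<st[j,4]<600]
        j=min(ok,key=lambda j:np.hypot(*(c[j]-g)));print(n,np.round(c[j],1),st[j])
        u,v=c[j];d=T[:3,:3]@[(u-K[0][2])/K[0][0],-(v-K[1][2])/K[1][1],-1];out.append((T[:3,3],d/np.linalg.norm(d)))
    return out
a,b=rays("scene"),rays("side");P=[]
for (p,d),(q,e) in zip(a,b):
    s=np.linalg.lstsq(np.c_[d,-e],q-p,rcond=None)[0];x,y=p+s[0]*d,q+s[1]*e
    P.append((x+y)/2);print(np.round(P[-1],4),"gap",np.round(np.linalg.norm(x-y),4), "z=.05:",np.round((p+d*(.05-p[2])/d[2])[:2],4),np.round((q+e*(.05-q[2])/e[2])[:2],4))
P=np.array(P);c=P.mean(0);u=np.linalg.svd((P-c)[:,:2])[2][0];u*=np.sign(u[1])
F=np.array([c[:2]+u*.054*k for k in(1.5,.5,-.5,-1.5)]);print("fit",F.round(4).tolist(),"spacing",np.linalg.norm(np.diff(P[:,:2],axis=0),axis=1),"yaw",np.arctan2(-u[0],u[1]));np.save("keys.npy",F)
E
python3 loc.py
```

```text
scene [332.5 239.2] [327 233  12  14 138]
scene [360.8 232.3] [355 226  12  13 119]
scene [388.4 224.2] [383 218  12  13 131]
scene [415.2 217. ] [409 211  13  13 126]
side [325.2 258.2] [320 253  11  11 108]
side [328.3 276.6] [323 271  12  12 118]
side [331.5 296.1] [326 290  12  13 138]
side [335.2 318.5] [329 311  13  15 160]
[0.5888 0.0236 0.0494] gap 0.0032 z=.05: [0.5862 0.0241] [0.5902 0.0242]
[ 0.5777 -0.0291  0.0479] gap 0.0039 z=.05: [ 0.5735 -0.0275] [ 0.5789 -0.0298]
[ 0.5661 -0.0819  0.0496] gap 0.0037 z=.05: [ 0.5635 -0.0813] [ 0.5678 -0.0809]
[ 0.5548 -0.1345  0.0495] gap 0.0036 z=.05: [ 0.5522 -0.1338] [ 0.5565 -0.1338]
fit [[0.5889, 0.0237], [0.5775, -0.0291], [0.5662, -0.0819], [0.5548, -0.1347]] spacing [0.05383215 0.05401255 0.05387138] yaw -0.21200512623956466
```

```bash
cat > tap.py <<'E'
from station import *
import numpy as np
F=np.load("keys.npy");q=[0,np.cos(.106),-np.sin(.106),0]
p=get_tcp_pos();movel([p[0],p[1],.42],v=.25)
command_gripper(0.0)
move_pose([*F[0],.35],q);movel([*F[0],.08],v=.2)
print(get_time(),get_grip_width())
for k,f in enumerate(F):
    movel([*f,.066],v=.1);wait(.2);f0=get_ft_force()[2]
    h=movel([*f,.052],v=.012,until_force=1.3);wait(.15);z1=get_tcp_pos()[2];a=get_ft_force()[2]-f0
    h2=None
    if h: h2=movel([*f,max(z1-.0025,.050)],v=.012,until_force=3.5);wait(.15)
    z2=get_tcp_pos()[2];b=get_ft_force()[2]-f0
    print(k+1,h,h2,"z1 %.4f F %.2f  z2 %.4f F %.2f"%(z1,a,z2,b))
    movel([*f,.08],v=.1)
    print(get_time())
E
python3 tap.py
```

```text
6.4333 0.005045762360076375
1 True False z1 0.0565 F 0.23  z2 0.0540 F 1.92
8.7583
2 True True z1 0.0553 F 1.89  z2 0.0542 F 3.31
11.4167
3 True False z1 0.0571 F 0.53  z2 0.0546 F 2.55
14.125
4 True False z1 0.0571 F 3.06  z2 0.0547 F 3.08
16.8333
```

```bash
cat > press.py <<'E'
from station import *
import numpy as np
F=np.load("keys.npy")
def fz():
    s=[]
    for _ in range(10): s.append(get_ft_force()[2]);wait(.03)
    return np.mean(s)
f=F[1]
movel([*f,.08],v=.15);movel([*f,.062],v=.1);f0=fz()
movel([*f,.0525],v=.015,until_force=7.5);b=fz()-f0;z=get_tcp_pos()[2];print("check z %.4f F %.2f"%(z,b))
if b>4.5:
    h=movel([*f,.0435],v=.015,until_force=28);wait(.2);print("press",h,"z %.4f F %.2f"%(get_tcp_pos()[2],fz()-f0))
    movel([*f,.064],v=.03);f0=fz()
    movel([*f,.053],v=.012,until_force=1.5);print("retap contact z %.4f"%get_tcp_pos()[2])
    z=get_tcp_pos()[2];movel([*f,max(z-.0025,.0525)],v=.012,until_force=3.5);print("z %.4f F %.2f"%(get_tcp_pos()[2],fz()-f0))
movel([*f,.08],v=.1);print(get_time())
E
python3 press.py
```

```text
check z 0.0540 F 4.73
press False z 0.0452 F 20.91
retap contact z 0.0561
z 0.0535 F 2.57
23.5333
```

Run:
```python
from station import *
import cv2,numpy as np
p=get_tcp_pos();movel([p[0],p[1],.35],v=.2);wait(.3)
a=cv2.imread("pics/side0.png")[200:400,240:400];b=read_camera("side")[200:400,240:400,::-1]
cv2.imwrite("pics/cmp.png",cv2.resize(np.hstack([a,b]),None,fx=2.4,fy=2.4));print(get_time())
```

```text
25.3833
```

View pics/cmp.png

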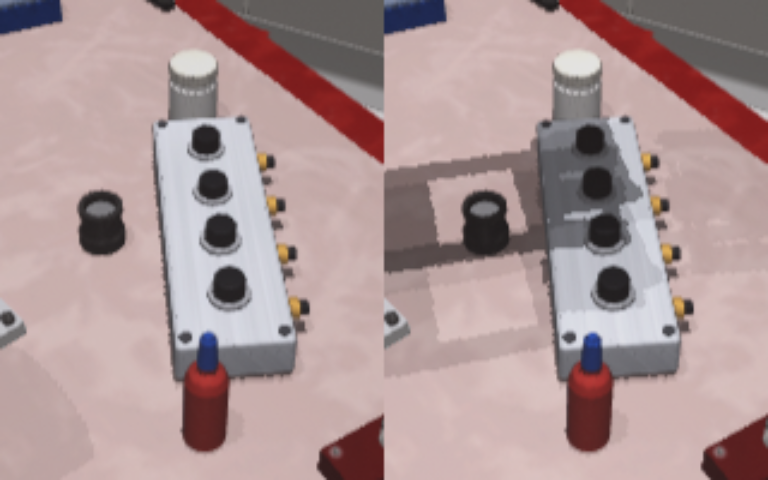

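The before and after crops show the jar, loupe and bottle in the same places, and all four keys standing up.

```bash
python3 -c "
from station import *
print(job_done())"
```

```text
the job is handed in; nothing more can be done
None
```

The latched key was in place 2: I pressed it right down (about 21 N) and it sprang up and tapped soft afterwards; the free keys were only tapped lightly, the things around the station did not move, and the job was handed in at about 25 s (verdict not shown).

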